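Release a brass bar from the twin-button feeder

TASK

On the bar feeder, set one fingertip on each of the two green buttons and press both fully down together (one alone lets the bar go askew); keep both down until the brass bar has rolled down the ramp and lies still in the trough, then let the buttons spring up and draw clear. Do not touch the bar, and leave everything else on the bench where it is.

Things in the scene. Friction and masses are not known exactly. Their poses are not given: they have to be found in the camera images.
- feeder: Bar feeder, a fixed fixture 246 long (x) by 220 wide (y), flat on the table (sizes in mm). Origin: on the table, midway under the two buttons; x points from the buttons to the trough, y from the right button to the left, z up. Its grey deck (x -45 to 30, top 75 high) bears two green buttons, 68 apart (centres x 0, y +34 and -34). Nothing else near them stands over 40 above the deck.
- gate (a point): Point on the ramp between two steel gate pins (8 thick, 6 proud of the ramp, feeder x 53, y +34 and -34) that stop the bar; each sinks with its own button and is below the ramp once its button is 6 down. The aluminium ramp behind the deck falls 8 degrees towards +x between wooden walls (74 high) to a black trough (x 165 to 193, floor 29 high) with an end wall 62 high.
- button_left_top (a point): Centre of the top face of the left green button (+y of the feeder), a flat round cap 25 in diameter, standing 14 proud of the deck (89 above the table) when up, 6 proud when fully down. Moves with the cap.
- button_right_top (a point): The same of the right green button (-y of the feeder).
- button_left (a joint): How far the left button is pressed, in metres: 0 up, 0.008 fully down. Moves straight down; spring: 1.8 N to start, 6 N fully down; it springs up when let go.
- button_right (a joint): The same of the right button.
- bar: Round-ended brass bar, diameter 18, length 110, 0.15 to 0.3 kg. Origin at its centre, y along the bar. At the start it lies across the ramp's upper end against the gate pins (centre at feeder x 43, 67 high). With both pins down it rolls by itself down the ramp within about a second and drops into the trough (centre then about 38 high, x 174 to 184).
- trough (a point): Where the bar's centre is to lie, about: the middle of the trough, 9 over its floor (x 179, z 38 in the feeder's frame; along the trough any place will do).
- punch: Short plain steel rod standing on the feeder's deck, left of the buttons (diameter 16, height 40) (sizes in mm). Bystander: leave alone.
- collar: Small brass ring lying on the feeder's deck, right of the buttons (outer diameter 26, height 12) (sizes in mm). Bystander: leave alone.
- hammer: Hammer with a wooden handle, 220 long, lying to the right of the feeder (sizes in mm). Bystander: leave alone.
- file: File with a fat pale green handle, 210 long, 28 thick, lying to the left of the feeder (sizes in mm). Bystander: leave alone.
- tape: Roll of tape lying flat, diameter 100, height 25 (sizes in mm). Bystander: leave alone.
- jar: Amber jar, diameter 64, height 85 (sizes in mm). Bystander: leave alone.
- mug: White mug, diameter 80, height 90 (sizes in mm). Bystander: leave alone.
- pencil: Red pencil, diameter 10, length 160, lying on the robot's side of the feeder (sizes in mm). Bystander: leave alone.
Things that resemble listed ones, but are neither listed nor needed, are in the scene too. Leave any orange look-alike of the bar alone.

How it is judged (in metres and radians):
On the way, in this order (a step that is already met when the one before it is completed fails the run):
1. a fingertip on each button, both pressed down together (value of joint each of button_left, button_right above 0.006 m and contact force between the fingers and button_left above 1 N and contact force between the fingers and button_right above 1 N), for 0.05 s.
2. the bar lies still in the trough while both buttons are still held down (x of bar in the frame of feeder between 0.165 and 0.193 m and z of bar in the frame of feeder between 0.03 and 0.043 m and angle between the y axis of bar and the y axis of feeder, either way round below 0.2 rad and linear speed of bar below 0.03 m/s and value of joint each of button_left, button_right above 0.006 m), for 0.2 s.
3. both buttons let go and sprung up (value of joint each of button_left, button_right below 0.0015 m), for 0.1 s.
At the end, for the whole second after the job is handed in: The bar lies at rest in the trough, across its width (centre 165 to 193 mm in x of the feeder, 30 to 43 mm high, within 0.2 rad of the trough's line), and both buttons are up (within 1.5 mm); it got there while both buttons were held at least 6 mm down by the fingers (all of step 3 and x of bar in the frame of feeder between 0.165 and 0.193 m and z of bar in the frame of feeder between 0.03 and 0.043 m and angle between the y axis of bar and the y axis of feeder, either way round below 0.2 rad and linear speed of bar below 0.03 m/s); the robot touches nothing.
It fails at once if one button pressed nearly down while the other is hardly pressed ((value of joint button_left above 0.0055 m and value of joint button_right below 0.002 m and x of bar in the frame of feeder below 0.16 m) or (value of joint button_right above 0.0055 m and value of joint button_left below 0.002 m and x of bar in the frame of feeder below 0.16 m)).
It fails at once if the bar touched by the robot (contact force between any of the fingers, the arm and bar above 0.5 N).
It fails at once if the bar lifted (height (world z) of bar above 0.085 m).
It fails at once if a bystander moved more than 20 mm or lifted (distance of any of punch, collar, hammer, file, tape, jar, mug, pencil from where it was at the start of the episode above 0.02 m).
It also fails if it takes over 32 s, if anything falls off the work surface, if the arm or the gripper's body presses on something with over 40 N, if the wrist force passes 120 N, or if a joint passes its speed limit or range.

ROBOT

A 6-joint arm with a two-finger parallel gripper is mounted at the origin on the work surface. World frame = base frame: x ahead of the robot, y to its left, z up, the work surface at z = 0. Lengths are in m, angles in degrees, forces in N, time in s.
With the tool pointing down it reaches from about 0.25 to 0.725 m from the base axis. Payload 9.7 kg.
Tool frame: the origin (TCP) lies at the very end of the fingers, on their centre line; the grasp point (between the pads) lies 19 mm behind it; z points along the fingers, y is the line along which they close (so a half turn about z gives the same grasp; the last joint's range is limited). The gripper opens to 85 mm and grips with 20 to 120 N. Pads are 22 mm wide; open, the fingers measure 114 mm over their backs; the gripper's body (76 mm by 85 mm) begins 54 mm behind the grasp point. The pads swing forward as they close: fully open they stand 13 mm farther back than shut.
Start: joints at [-69.786, 4.979, 10.078, 95.1, 0, 90], TCP at [0.19, -0.516, 0.231] pointing down, gripper open.
Joint ranges: [-179.16, 179.16], [-48.56, 103.87], [-65.8, 70.77], [-126.05, 130.52], [-82.76, 87.17], [-180, 180]. Speed limits (degrees/s): [127.2, 127.2, 147.25, 180, 180, 180].

INTERFACE

Orientations are given as [roll, pitch, yaw] about the fixed x, y, z axes, in that order (R = Rz(yaw) Ry(pitch) Rx(roll)).
In Python, from workcell import telemetry, optics, workorder gives the robot as it stands.
- The arm moves only by the shell command python3 -m handwheel 'ROWS' [FORCE]. ROWS is JSON, a list of rows, each an object of numbers: "tx", "ty", "tz": the shift along the tool's x, y, z in m; "ax", "ay", "az": the turn, a rotation vector about the tool's x, y, z in degrees; "jaw": the gripper command: -1 is shut, 1 is fully open, values between are in proportion. A call has exactly 10 rows; each row shifts and turns the commanded pose from where the row before left it, along the tool's axes as they then stand; what a row does not reach is not made up. A row lasts 1/8 s, in which the tool goes at most 62.5 mm and 10.7 degrees, less where a joint would pass 70% of its speed; a pose out of reach is approached as far as the arm can. A call is refused whole if a number of a shift passes 0.0625 or a number of a turn 10.7, either way. A call with a gripper value outside its range is refused whole. The fingers move at their own pace and stop on an object; FORCE is the grip in N (left out, the last holds). Time passes only in rows, so rows that do not move let the fingers close, or fill a call up. It gives the time, the measured TCP pose, the force, the opening and the grip force at its end, in the units of the state.
- telemetry.get_obs(): the state, without advancing time (a new reading comes with each control period).
- optics.camera(name): name is "scene" or "top" or "wrist"; returns a dict with "color" (400x640x3 uint8, red, green, blue), "K" (3x3 intrinsics, pixels), "k1" (the pictures are not rectified: a ray, as slopes to the right and down, at radius r is drawn at 1 + k1 r^2 times it, then the intrinsics apply), "extrinsics" (4x4, takes a point from camera to world coordinates); the wrist camera has in their place "mount" (4x4, takes a point from camera to tool coordinates, whose origin is the TCP and whose axes are the flange's). Camera axes: x right, y down, z forward; pixel columns grow to the right and rows downward; lengths in m; the calibration is good to about 2 mm. A picture is of the moment at which its call begins: read the wrist's pose just before it. There is no depth.
- workorder.job_done(): hands the job in; it is judged then, once.
The state is a dict: "time": time; "q": joint angles; "qd": joint speeds; "joint_efforts": joint torques, N m; "ee_pos": TCP position; "tcp_rot": TCP orientation; "wrist_force": force on the tool from outside, world axes, zero at the start; "torque": the same for the moment, N m; "opening": finger opening in m; "grasp_force": force on a finger pad.
Only numpy, scipy, OpenCV 4.12 (cv2) and the standard library are available. Lean on these libraries where they do the work, as an engineer would, in place of code of your own. Each camera call takes 0.05 s, during which the arm holds its last target. There are 200 camera calls.

## Working session

There is one attempt and no reset: what is moved stays moved. The work goes in short steps, Python scripts to look and compute and a shell command to move; the robot and the scene stay as the last step left them, time stands still between calls to the robot, and variables do not carry over. Pictures are saved under pics/ and viewed, at most 10 in all, crops included, and the job is handed in when it is done.

```bash
mkdir -p pics; python3 - <<'E'
from workcell import telemetry, optics
import cv2,numpy as np
o=telemetry.get_obs();print({k:np.round(v,3).tolist() for k,v in o.items()})
for n in("top","scene"):
    c=optics.camera(n);cv2.imwrite(f"pics/{n}0.png",c["color"][:,:,::-1]);print(n,c["K"],c["k1"],np.round(c["extrinsics"],4).tolist())
E
```

```text
{'time': 0.0, 'q': [-69.784, 5.01, 10.034, 95.102, -0.001, 90.001], 'qd': [0.109, 0.023, -0.011, 0.1, -0.026, 0.109], 'joint_efforts': [-0.0, -52.038, 46.481, 0.016, -0.0, -0.0], 'ee_pos': [0.19, -0.516, 0.231], 'tcp_rot': [-179.921, 0.001, 20.215], 'wrist_force': [0.266, 0.55, 0.485], 'torque': [0.013, -0.031, -0.011], 'grasp_force': 0.0, 'opening': 0.085}
top [[468.65658078   0.         315.71886519]
 [  0.         468.65658078 204.26053866]
 [  0.           0.           1.        ]] 0.03099994893417223 [[0.0144, -0.9812, 0.1926, 0.2095], [-0.9998, -0.012, 0.0136, -0.0449], [-0.0111, -0.1927, -0.9812, 1.615], [0.0, 0.0, 0.0, 1.0]]
scene [[488.41653649   0.         317.4645272 ]
 [  0.         488.41653649 199.86276719]
 [  0.           0.           1.        ]] 0.049668407670878816 [[-0.6578, 0.5803, -0.4802, 1.2187], [0.7532, 0.5092, -0.4164, 0.5516], [0.0029, -0.6356, -0.772, 1.1704], [0.0, 0.0, 0.0, 1.0]]
```

View pics/top0.png

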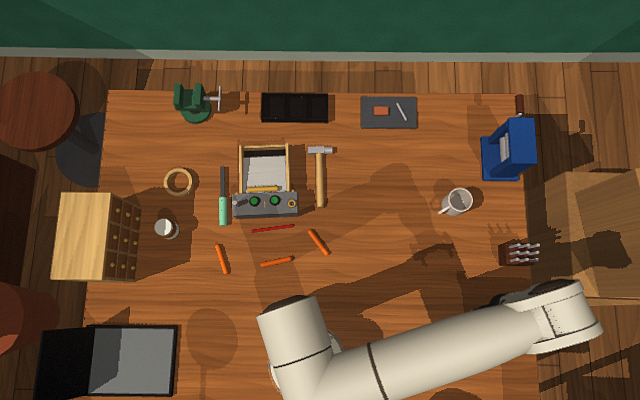

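View pics/scene0.png

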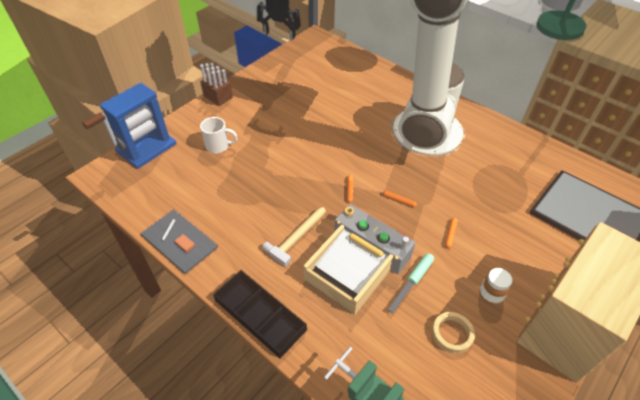

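Top view: the two green buttons on the grey deck are at about (255,201) and (275,200), and the bar is at (265,188). The scene view shows the buttons at (363,225) and (384,237).

Things that could be mistaken for them:
- **Buttons:** the pale green file handle (222,210) and the green vise (195,105). Neither is on the deck.
- **Bar:** orange look-alikes at (222,258), (277,262) and (319,240).

Next I'll measure the buttons and check them in a close crop.

```bash
cat > h.py <<'E'
import numpy as np,cv2
def ray(c,uv,T):
    K=np.array(c["K"]);k=c["k1"]
    d=np.array([(uv[0]-K[0,2])/K[0,0],(uv[1]-K[1,2])/K[1,1]]);s=d.copy()
    for _ in range(20): s=d/(1+k*(s@s))
    T=np.array(T);return T[:3,3],T[:3,:3]@np.array([s[0],s[1],1])
def onz(c,uv,z,T=None):
    o,d=ray(c,uv,c["extrinsics"] if T is None else T);return o+d*(z-o[2])/d[2]
def greens(c,roi,a0=15):
    x0,y0,x1,y1=roi;h=cv2.cvtColor(np.ascontiguousarray(c["color"][y0:y1,x0:x1]),cv2.COLOR_RGB2HSV)
    m=cv2.inRange(h,(50,120,50),(85,255,255))
    n,_,s,ce=cv2.connectedComponentsWithStats(m)
    return [(s[i,4],ce[i]+[x0,y0],s[i,:4]+[x0,y0,0,0]) for i in range(1,n) if s[i,4]>=a0]
E
python3 - <<'E'
from h import *
from workcell import optics
for n,roi in(("top",(235,185,305,220)),("scene",(335,205,415,260))):
    c=optics.camera(n)
    for a,ce,b in greens(c,roi): print(n,a,ce.round(1),b,onz(c,ce,.087).round(4))
    x0,y0,x1,y1=roi;im=c["color"][y0-30:y1+20,x0-20:x1+20,::-1]
    cv2.imwrite(f"pics/{n}c.png",cv2.resize(im,None,fx=5,fy=5))
E
```

```text
top 44 [274.  199.5] [271 196   7   8] [0.5238 0.1156 0.087 ]
top 45 [253.8 200.4] [250 197   8   8] [0.5201 0.1828 0.087 ]
scene 23 [362.7 223.8] [360 222   6   5] [0.5269 0.1174 0.087 ]
scene 24 [383.8 235.9] [381 234   6   5] [0.5216 0.1852 0.087 ]
```

View pics/topc.png

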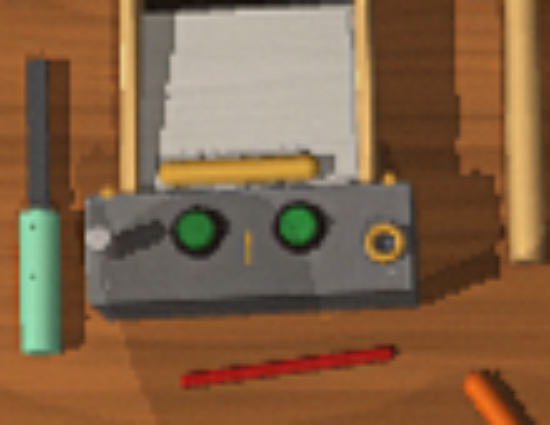

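The crop shows two green caps on the grey deck, the punch at its left end, the collar at its right, and the bar just behind. The button midpoint is about (0.523, 0.150) with the feeder yawed about +4°. I'll go above it at the present height, turning to match and setting the jaw for a 68 mm finger spacing (opening about 53.5 mm).

```bash
python3 -m handwheel '[{"az":8.2,"jaw":0.26},{"az":8.2,"jaw":0.26},{"tx":0.021,"ty":-0.0357,"jaw":0.26},{"tx":0.021,"ty":-0.0357,"jaw":0.26},{"tx":0.021,"ty":-0.0357,"jaw":0.26},{"tx":0.021,"ty":-0.0357,"jaw":0.26},{"tx":0.021,"ty":-0.0357,"jaw":0.26},{"tx":0.021,"ty":-0.0357,"jaw":0.26},{"tx":0.021,"ty":-0.0357,"jaw":0.26},{"tx":0.021,"ty":-0.0357,"jaw":0.26}]'
python3 -m handwheel '[{"tx":0.021,"ty":-0.0357,"jaw":0.26},{"tx":0.021,"ty":-0.0357,"jaw":0.26},{"tx":0.021,"ty":-0.0357,"jaw":0.26},{"tx":0.021,"ty":-0.0357,"jaw":0.26},{"tx":0.021,"ty":-0.0357,"jaw":0.26},{"tx":0.021,"ty":-0.0357,"jaw":0.26},{"tx":0.021,"ty":-0.0357,"jaw":0.26},{"tx":0.021,"ty":-0.0357,"jaw":0.26},{"tx":0.01,"ty":-0.02,"jaw":0.26},{"jaw":0.26}]'
python3 - <<'E'
from h import *
from scipy.spatial.transform import Rotation as R
from workcell import optics,telemetry
o=telemetry.get_obs();print(o["ee_pos"],o["tcp_rot"],o["opening"])
c=optics.camera("wrist");cv2.imwrite("pics/w1.png",c["color"][:,:,::-1])
T=np.eye(4);T[:3,:3]=R.from_euler("xyz",o["tcp_rot"],degrees=True).as_matrix();T[:3,3]=o["ee_pos"]
print(np.round(c["mount"],3).tolist())
for a,ce,b in greens(c,(0,0,640,400),100):
    p=onz(c,ce,.087,T@np.array(c["mount"]));print(a,ce.round(1),b,p.round(4),(T[:3,:3].T@(p-T[:3,3])).round(4))
E
```

```text
[ 0.18997129 -0.51600416  0.23085321] [-1.79952555e+02  4.13722188e-04  2.02106348e+01] 0.08525235939967535
[[-0.0, -0.963, -0.27, 0.068], [1.0, 0.0, -0.001, -0.0], [0.001, -0.27, 0.963, -0.143], [0.0, 0.0, 0.0, 1.0]]$[0]: bad value
$[0]: bad value
```

View pics/w1.png

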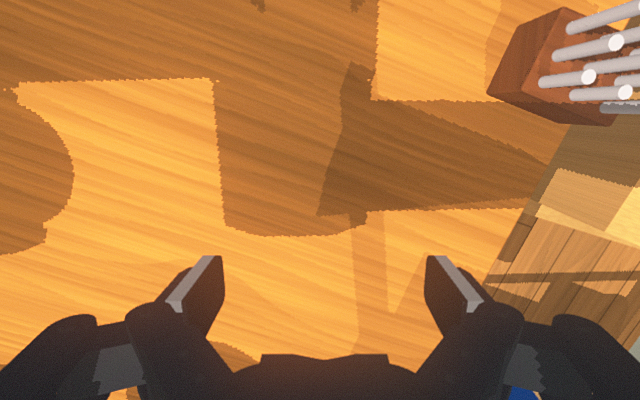

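The calls were refused and nothing moved; the picture shows bare table with the open fingers. Each row probably needs all seven keys.

```bash
python3 -m handwheel '[{"tx":0,"ty":0,"tz":0,"ax":0,"ay":0,"az":8.2,"jaw":0.26},{"tx":0,"ty":0,"tz":0,"ax":0,"ay":0,"az":8.2,"jaw":0.26},{"tx":0.021,"ty":-0.0357,"tz":0,"ax":0,"ay":0,"az":0,"jaw":0.26},{"tx":0.021,"ty":-0.0357,"tz":0,"ax":0,"ay":0,"az":0,"jaw":0.26},{"tx":0.021,"ty":-0.0357,"tz":0,"ax":0,"ay":0,"az":0,"jaw":0.26},{"tx":0.021,"ty":-0.0357,"tz":0,"ax":0,"ay":0,"az":0,"jaw":0.26},{"tx":0.021,"ty":-0.0357,"tz":0,"ax":0,"ay":0,"az":0,"jaw":0.26},{"tx":0.021,"ty":-0.0357,"tz":0,"ax":0,"ay":0,"az":0,"jaw":0.26},{"tx":0.021,"ty":-0.0357,"tz":0,"ax":0,"ay":0,"az":0,"jaw":0.26},{"tx":0.021,"ty":-0.0357,"tz":0,"ax":0,"ay":0,"az":0,"jaw":0.26}]'
```

```text
time: 1.5
ee_pos: [0.3391, -0.2187, 0.2314]
tcp_rot: [180.0, -0.0, 3.8]
wrist_force: [-0.3, -0.1, 0.0]
opening: 0.0539
grasp_force: 0.0
```

```bash
python3 -m handwheel '[{"tx":0.0231,"ty":-0.0396,"tz":0,"ax":0,"ay":0,"az":0,"jaw":0.26},{"tx":0.0231,"ty":-0.0396,"tz":0,"ax":0,"ay":0,"az":0,"jaw":0.26},{"tx":0.0231,"ty":-0.0396,"tz":0,"ax":0,"ay":0,"az":0,"jaw":0.26},{"tx":0.0231,"ty":-0.0396,"tz":0,"ax":0,"ay":0,"az":0,"jaw":0.26},{"tx":0.0231,"ty":-0.0396,"tz":0,"ax":0,"ay":0,"az":0,"jaw":0.26},{"tx":0.0231,"ty":-0.0396,"tz":0,"ax":0,"ay":0,"az":0,"jaw":0.26},{"tx":0.0231,"ty":-0.0396,"tz":0,"ax":0,"ay":0,"az":0,"jaw":0.26},{"tx":0.0231,"ty":-0.0396,"tz":0,"ax":0,"ay":0,"az":0,"jaw":0.26},{"tx":0.0231,"ty":-0.0396,"tz":0,"ax":0,"ay":0,"az":0,"jaw":0.26},{"tx":0,"ty":0,"tz":0,"ax":0,"ay":0,"az":0,"jaw":0.26}]'
cat > w.py <<'E'
import sys
from h import *
from scipy.spatial.transform import Rotation as R
from workcell import optics,telemetry
o=telemetry.get_obs();print(o["ee_pos"],o["tcp_rot"],o["opening"])
c=optics.camera("wrist");cv2.imwrite(sys.argv[1],c["color"][:,:,::-1])
T=np.eye(4);T[:3,:3]=R.from_euler("xyz",o["tcp_rot"],degrees=True).as_matrix();T[:3,3]=o["ee_pos"]
for a,ce,b in greens(c,(0,0,640,400),100):
    p=onz(c,ce,float(sys.argv[2]),T@np.array(c["mount"]));print(a,ce.round(1),b,p.round(4),(T[:3,:3].T@(p-T[:3,3])).round(4))
E
python3 w.py pics/w2.png .089
```

```text
time: 2.75
ee_pos: [0.5268, 0.0934, 0.2322]
tcp_rot: [-177.5, 0.1, 8.8]
wrist_force: [-0.6, -0.6, 0.2]
opening: 0.0538
grasp_force: 0.0
[0.52679704 0.0934465  0.23216458] [-1.77454075e+02  1.03195673e-01  8.75909637e+00] 0.053801934455199645
545 [229.9 178. ] [217 165  27  27] [0.5211 0.183  0.089 ] [ 0.0082 -0.083   0.147 ]
549 [306.6 185.9] [293 173  28  26] [0.525  0.1155 0.089 ] [ 0.0019 -0.0157  0.144 ]
```

View pics/w2.png

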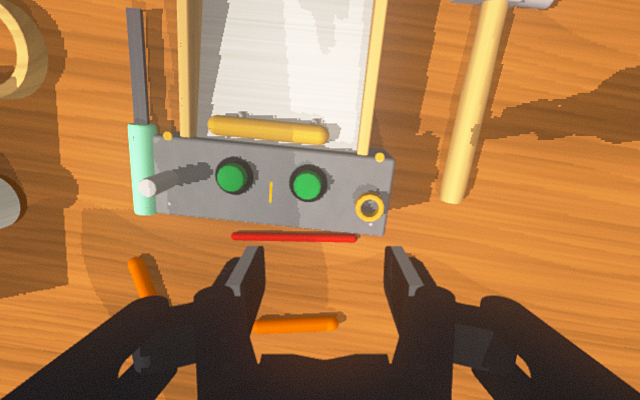

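The wrist view shows the buttons at (230,178) and (307,186), with the bar clear behind them. The arm fell short of its target and tilted, so I'll check the joints.

```bash
python3 - <<'E'
from workcell import telemetry
o=telemetry.get_obs()
for k in("q","qd","ee_pos","tcp_rot"):print(k,o[k].round(2) if hasattr(o[k],"round") else o[k])
E
python3 -m handwheel '[{"tx":0,"ty":0,"tz":0,"ax":0,"ay":0,"az":0,"jaw":0.26},{"tx":0,"ty":0,"tz":0,"ax":0,"ay":0,"az":0,"jaw":0.26},{"tx":0,"ty":0,"tz":0,"ax":0,"ay":0,"az":0,"jaw":0.26},{"tx":0,"ty":0,"tz":0,"ax":0,"ay":0,"az":0,"jaw":0.26},{"tx":0,"ty":-0.02,"tz":0,"ax":0,"ay":0,"az":0,"jaw":0.26},{"tx":0,"ty":-0.02,"tz":0,"ax":0,"ay":0,"az":0,"jaw":0.26},{"tx":0,"ty":0,"tz":0,"ax":0,"ay":0,"az":0,"jaw":0.26},{"tx":0,"ty":0,"tz":0,"ax":0,"ay":0,"az":0,"jaw":0.26},{"tx":0,"ty":0,"tz":0,"ax":0,"ay":0,"az":0,"jaw":0.26},{"tx":0,"ty":0,"tz":0,"ax":0,"ay":0,"az":0,"jaw":0.26}]'
python3 - <<'E'
from workcell import telemetry
o=telemetry.get_obs()
for k in("q","qd"):print(k,o[k].round(2) if hasattr(o[k],"round") else o[k])
E
```

```text
q [  8.65   2.91   7.99  95.19   2.52 179.94]
qd [-0.85 -1.71 -1.06  0.29 -0.26 -0.  ]
ee_pos [0.53 0.09 0.23]
tcp_rot [-1.7748e+02  1.1000e-01  8.7000e+00]
time: 4.05
ee_pos: [0.5232, 0.1123, 0.2349]
tcp_rot: [-176.6, 0.0, 10.4]
wrist_force: [-0.5, 0.4, 0.1]
opening: 0.0539
grasp_force: 0.0
q [ 10.31   3.     8.34  95.38   3.38 179.94]
qd [-0.03 -0.02  0.02 -0.05 -0.04 -0.02]
```

Joint 6 is at its 180° stop, so I'll use the equivalent half-turned orientation (yaw about 183.5°) and remove the tilt.

```bash
python3 -m handwheel '[{"tx":0,"ty":0,"tz":0,"ax":-3.4,"ay":0,"az":-9.5,"jaw":0.26},{"tx":0,"ty":0,"tz":0,"ax":0,"ay":0,"az":-10.2,"jaw":0.26},{"tx":0,"ty":0,"tz":0,"ax":0,"ay":0,"az":-10.2,"jaw":0.26},{"tx":0,"ty":0,"tz":0,"ax":0,"ay":0,"az":-10.2,"jaw":0.26},{"tx":0,"ty":0,"tz":0,"ax":0,"ay":0,"az":-10.2,"jaw":0.26},{"tx":0,"ty":0,"tz":0,"ax":0,"ay":0,"az":-10.2,"jaw":0.26},{"tx":0,"ty":0,"tz":0,"ax":0,"ay":0,"az":-10.2,"jaw":0.26},{"tx":0,"ty":0,"tz":0,"ax":0,"ay":0,"az":-10.2,"jaw":0.26},{"tx":0,"ty":0,"tz":0,"ax":0,"ay":0,"az":-10.2,"jaw":0.26},{"tx":0,"ty":0,"tz":0,"ax":0,"ay":0,"az":-10.2,"jaw":0.26}]'
python3 -m handwheel '[{"tx":0,"ty":0,"tz":0,"ax":0,"ay":0,"az":-10.2,"jaw":0.26},{"tx":0,"ty":0,"tz":0,"ax":0,"ay":0,"az":-10.2,"jaw":0.26},{"tx":0,"ty":0,"tz":0,"ax":0,"ay":0,"az":-10.2,"jaw":0.26},{"tx":0,"ty":0,"tz":0,"ax":0,"ay":0,"az":-10.2,"jaw":0.26},{"tx":0,"ty":0,"tz":0,"ax":0,"ay":0,"az":-10.2,"jaw":0.26},{"tx":0,"ty":0,"tz":0,"ax":0,"ay":0,"az":-10.2,"jaw":0.26},{"tx":0,"ty":0,"tz":0,"ax":0,"ay":0,"az":-10.2,"jaw":0.26},{"tx":0,"ty":0,"tz":0,"ax":0,"ay":0,"az":0,"jaw":0.26},{"tx":0,"ty":0,"tz":0,"ax":0,"ay":0,"az":0,"jaw":0.26},{"tx":0,"ty":0,"tz":0,"ax":0,"ay":0,"az":0,"jaw":0.26}]'
python3 w.py pics/w3.png .089
```

```text
time: 5.3
ee_pos: [0.5232, 0.1123, 0.2349]
tcp_rot: [179.8, 0.0, 112.0]
wrist_force: [0.4, 0.7, -0.1]
opening: 0.0538
grasp_force: 0.0
time: 6.55
ee_pos: [0.5232, 0.1124, 0.2349]
tcp_rot: [180.0, 0.2, -177.1]
wrist_force: [-0.5, -0.7, 0.1]
opening: 0.0536
grasp_force: 0.0
[0.52318513 0.11237736 0.23494217] [ 179.96750318    0.23773437 -177.05764058] 0.05355026725865775
574 [327.1 188.3] [314 175  27  27] [0.5234 0.1156 0.089 ] [0.0002 0.0031 0.1459]
554 [404.  187.9] [391 174  27  28] [0.5196 0.1832 0.089 ] [0.0005 0.0708 0.146 ]
```

Level now, and both views put the button midpoint at (0.522, 0.149). I'll centre over it and come down to z of about 0.11.

```bash
python3 -m handwheel '[{"tx":0,"ty":0.0185,"tz":0,"ax":0,"ay":0,"az":-0.3,"jaw":0.26},{"tx":0,"ty":0.0185,"tz":0,"ax":0,"ay":-0.2,"az":0,"jaw":0.26},{"tx":0,"ty":0,"tz":0.025,"ax":0,"ay":0,"az":0,"jaw":0.26},{"tx":0,"ty":0,"tz":0.025,"ax":0,"ay":0,"az":0,"jaw":0.26},{"tx":0,"ty":0,"tz":0.025,"ax":0,"ay":0,"az":0,"jaw":0.26},{"tx":0,"ty":0,"tz":0.025,"ax":0,"ay":0,"az":0,"jaw":0.26},{"tx":0,"ty":0,"tz":0.023,"ax":0,"ay":0,"az":0,"jaw":0.26},{"tx":0,"ty":0,"tz":0,"ax":0,"ay":0,"az":0,"jaw":0.26},{"tx":0,"ty":0,"tz":0,"ax":0,"ay":0,"az":0,"jaw":0.26},{"tx":0,"ty":0,"tz":0,"ax":0,"ay":0,"az":0,"jaw":0.26}]'
python3 w.py pics/w4.png .089
```

```text
time: 7.85
ee_pos: [0.5226, 0.1499, 0.1132]
tcp_rot: [179.9, 0.5, -176.6]
wrist_force: [-0.1, 0.3, 0.1]
opening: 0.0535
grasp_force: 0.0
[0.52256313 0.14989213 0.11322671] [ 179.9457038     0.53814821 -176.61624673] 0.05347556011931632
1486 [261.5 233.7] [237 213  48  47] [0.5201 0.1169 0.089 ] [ 0.0046 -0.0328  0.0242]
1359 [384.8 235.2] [364 213  45  48] [0.5172 0.1822 0.089 ] [0.0037 0.0325 0.0242]
```

View pics/w4.png

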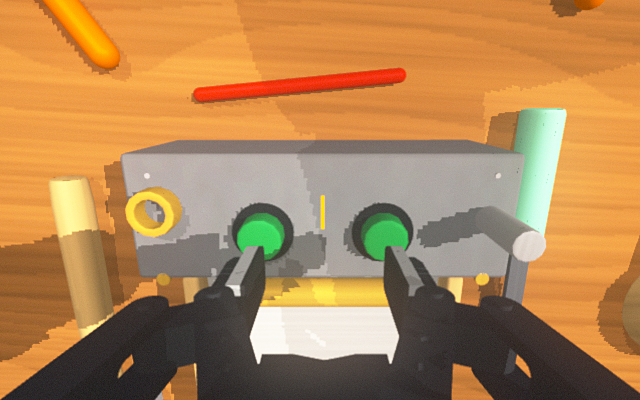

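The fingertips stand right over the two caps, at (261,235) and (386,235), and are clear of the bar, collar and punch. I'll descend to contact height and read the force.

```bash
python3 -m handwheel '[{"tx":0,"ty":0,"tz":0.004,"ax":0,"ay":0.5,"az":0,"jaw":0.26},{"tx":0,"ty":0,"tz":0.004,"ax":0,"ay":0,"az":0,"jaw":0.26},{"tx":0,"ty":0,"tz":0.004,"ax":0,"ay":0,"az":0,"jaw":0.26},{"tx":0,"ty":0,"tz":0.004,"ax":0,"ay":0,"az":0,"jaw":0.26},{"tx":0,"ty":0,"tz":0.003,"ax":0,"ay":0,"az":0,"jaw":0.26},{"tx":0,"ty":0,"tz":0.003,"ax":0,"ay":0,"az":0,"jaw":0.26},{"tx":0,"ty":0,"tz":0.002,"ax":0,"ay":0,"az":0,"jaw":0.26},{"tx":0,"ty":0,"tz":0.001,"ax":0,"ay":0,"az":0,"jaw":0.26},{"tx":0,"ty":0,"tz":0,"ax":0,"ay":0,"az":0,"jaw":0.26},{"tx":0,"ty":0,"tz":0,"ax":0,"ay":0,"az":0,"jaw":0.26}]'
```

```text
time: 9.15
ee_pos: [0.5221, 0.1495, 0.0871]
tcp_rot: [180.0, -0.1, -176.6]
wrist_force: [-0.0, 0.9, 0.3]
opening: 0.0537
grasp_force: 0.0
```

```bash
python3 -m handwheel '[{"tx":0,"ty":0,"tz":0.001,"ax":0,"ay":0,"az":0,"jaw":0.26},{"tx":0,"ty":0,"tz":0.001,"ax":0,"ay":0,"az":0,"jaw":0.26},{"tx":0,"ty":0,"tz":0.001,"ax":0,"ay":0,"az":0,"jaw":0.26},{"tx":0,"ty":0,"tz":0.001,"ax":0,"ay":0,"az":0,"jaw":0.26},{"tx":0,"ty":0,"tz":0.001,"ax":0,"ay":0,"az":0,"jaw":0.26},{"tx":0,"ty":0,"tz":0.001,"ax":0,"ay":0,"az":0,"jaw":0.26},{"tx":0,"ty":0,"tz":0.001,"ax":0,"ay":0,"az":0,"jaw":0.26},{"tx":0,"ty":0,"tz":0,"ax":0,"ay":0,"az":0,"jaw":0.26},{"tx":0,"ty":0,"tz":0,"ax":0,"ay":0,"az":0,"jaw":0.26},{"tx":0,"ty":0,"tz":0,"ax":0,"ay":0,"az":0,"jaw":0.26}]'; python3 -c "
from workcell import telemetry as t
print(t.get_obs()['torque'])"
```

```text
time: 10.4
ee_pos: [0.5221, 0.1495, 0.0805]
tcp_rot: [180.0, -0.0, -176.6]
wrist_force: [-2.0, -0.5, 7.1]
opening: 0.0541
grasp_force: 3.5
[-0.16048756  0.54342877 -0.03385271]
```

Contact: about 7 N, or roughly 3 mm of travel each. I'll look before going on, to be sure both caps are going down.

```bash
python3 w.py pics/w5.png .086; python3 -c "
import cv2;i=cv2.imread('pics/w5.png')[180:340,180:480];cv2.imwrite('pics/w5c.png',cv2.resize(i,None,fx=2.6,fy=2.6))"
```

```text
[0.52212017 0.14952091 0.08051003] [ 1.79962660e+02 -2.90955356e-02 -1.76622250e+02] 0.05410980235332799
871 [253.2 252. ] [223 236  55  46] [0.5165 0.1181 0.086 ] [ 0.0074 -0.031  -0.0055]
852 [392.5 253.1] [370 236  54  48] [0.5135 0.1797 0.086 ] [ 0.0069  0.0306 -0.0055]
```

View pics/w5c.png

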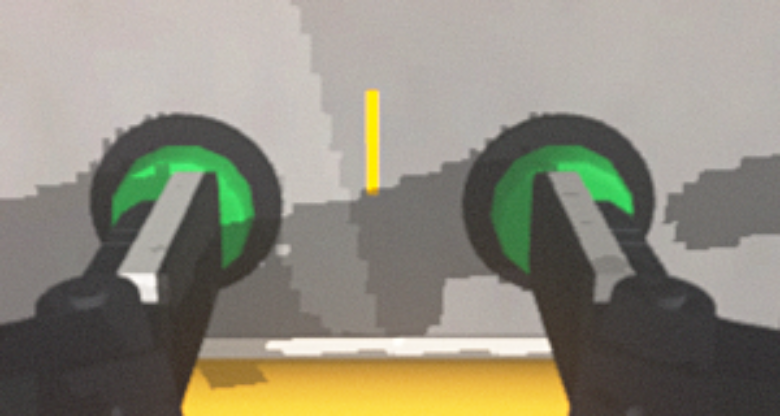

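Both fingertips sit on their caps symmetrically and the bar is clear below. Next I'll press down together and hold.

```bash
python3 -m handwheel '[{"tx":0,"ty":0,"tz":0.0015,"ax":0,"ay":0,"az":0,"jaw":0.26},{"tx":0,"ty":0,"tz":0.0015,"ax":0,"ay":0,"az":0,"jaw":0.26},{"tx":0,"ty":0,"tz":0.0015,"ax":0,"ay":0,"az":0,"jaw":0.26},{"tx":0,"ty":0,"tz":0.001,"ax":0,"ay":0,"az":0,"jaw":0.26},{"tx":0,"ty":0,"tz":0.0005,"ax":0,"ay":0,"az":0,"jaw":0.26},{"tx":0,"ty":0,"tz":0,"ax":0,"ay":0,"az":0,"jaw":0.26},{"tx":0,"ty":0,"tz":0,"ax":0,"ay":0,"az":0,"jaw":0.26},{"tx":0,"ty":0,"tz":0,"ax":0,"ay":0,"az":0,"jaw":0.26},{"tx":0,"ty":0,"tz":0,"ax":0,"ay":0,"az":0,"jaw":0.26},{"tx":0,"ty":0,"tz":0,"ax":0,"ay":0,"az":0,"jaw":0.26}]'
```

```text
time: 11.7
ee_pos: [0.5222, 0.1495, 0.0771]
tcp_rot: [179.9, 0.1, -176.6]
wrist_force: [-10.7, -2.2, 26.5]
opening: 0.0539
grasp_force: 13.2
```

26 N means both are bottomed. I'll hold, then check the bar.

```bash
python3 -m handwheel '[{"tx":0,"ty":0,"tz":0,"ax":0,"ay":0,"az":0,"jaw":0.26},{"tx":0,"ty":0,"tz":0,"ax":0,"ay":0,"az":0,"jaw":0.26},{"tx":0,"ty":0,"tz":0,"ax":0,"ay":0,"az":0,"jaw":0.26},{"tx":0,"ty":0,"tz":0,"ax":0,"ay":0,"az":0,"jaw":0.26},{"tx":0,"ty":0,"tz":0,"ax":0,"ay":0,"az":0,"jaw":0.26},{"tx":0,"ty":0,"tz":0,"ax":0,"ay":0,"az":0,"jaw":0.26},{"tx":0,"ty":0,"tz":0,"ax":0,"ay":0,"az":0,"jaw":0.26},{"tx":0,"ty":0,"tz":0,"ax":0,"ay":0,"az":0,"jaw":0.26},{"tx":0,"ty":0,"tz":0,"ax":0,"ay":0,"az":0,"jaw":0.26},{"tx":0,"ty":0,"tz":0,"ax":0,"ay":0,"az":0,"jaw":0.26}]'
python3 - <<'E'
from h import *
from workcell import optics
a=optics.camera("scene")["color"][190:310,290:440,::-1];b=optics.camera("top")["color"][130:230,220:345,::-1]
a=cv2.resize(a,(500,400));b=cv2.resize(b,(500,400));cv2.imwrite("pics/b.png",cv2.resize(np.hstack([a,b]),(800,320)))
E
```

```text
time: 12.95
ee_pos: [0.5222, 0.1496, 0.0771]
tcp_rot: [179.9, 0.1, -176.6]
wrist_force: [-10.0, -2.7, 26.2]
opening: 0.0539
grasp_force: 13.2
```

View pics/b.png

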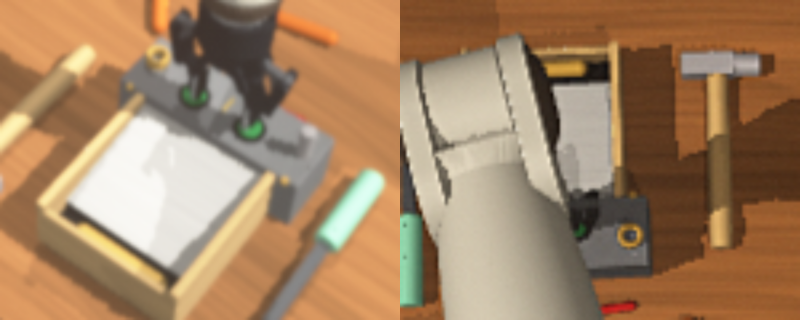

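The bar lies in the trough, straight across at (120,255) in the left panel, and both buttons are held down. One more second of settling isn't needed, so I'll rise clear, gently at first.

```bash
python3 -m handwheel '[{"tx":0,"ty":0,"tz":0,"ax":0,"ay":0,"az":0,"jaw":0.26},{"tx":0,"ty":0,"tz":-0.003,"ax":0,"ay":0,"az":0,"jaw":0.26},{"tx":0,"ty":0,"tz":-0.004,"ax":0,"ay":0,"az":0,"jaw":0.26},{"tx":0,"ty":0,"tz":-0.006,"ax":0,"ay":0,"az":0,"jaw":0.26},{"tx":0,"ty":0,"tz":-0.015,"ax":0,"ay":0,"az":0,"jaw":0.26},{"tx":0,"ty":0,"tz":-0.03,"ax":0,"ay":0,"az":0,"jaw":0.26},{"tx":0,"ty":0,"tz":-0.03,"ax":0,"ay":0,"az":0,"jaw":0.26},{"tx":0,"ty":0,"tz":-0.03,"ax":0,"ay":0,"az":0,"jaw":0.26},{"tx":0,"ty":0,"tz":0,"ax":0,"ay":0,"az":0,"jaw":0.26},{"tx":0,"ty":0,"tz":0,"ax":0,"ay":0,"az":0,"jaw":0.26}]'
python3 w.py pics/w6.png .089; python3 - <<'E'
from h import *
from workcell import optics
cv2.imwrite("pics/s6.png",cv2.resize(optics.camera("scene")["color"][190:310,290:440,::-1],(500,400)))
E
```

```text
time: 14.3
ee_pos: [0.5221, 0.1494, 0.1915]
tcp_rot: [180.0, -0.1, -176.6]
wrist_force: [-1.1, 0.4, 0.2]
opening: 0.054
grasp_force: 0.0
[0.52206833 0.14942084 0.19148137] [ 1.79974643e+02 -9.44586698e-02 -1.76624524e+02] 0.0539934108438918
815 [279.5 200.7] [263 184  33  33] [0.5229 0.1161 0.089 ] [ 0.001  -0.0334  0.1025]
758 [368.3 201.2] [353 185  31  32] [0.5194 0.1833 0.089 ] [0.0005 0.0339 0.1025]
```

View pics/s6.png

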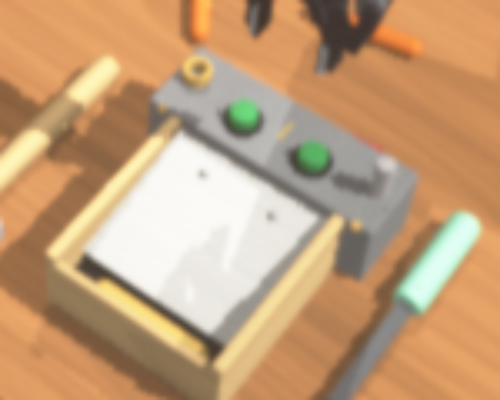

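Both caps are up, at (243,117) and (312,157). The bar lies in the trough at (150,320), and the punch and collar are in place. I'll hand in now.

```bash
python3 -c "
from workcell import workorder
print(workorder.job_done())"
```

```text
the job is handed in; nothing more can be done
None
```

I pressed both buttons fully down together and held them until the bar lay in the trough, then released them and drew clear; the job is handed in, but no verdict came back.

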